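# Sweep the loose jar lids into the lid bay

### The job

Sweep the three loose white jar lids along the bench top with the fingertips into the open-fronted steel lid bay, until all three lie flat on the bench and completely inside its mouth. Only slide them: do not pick up, lift or tip any lid, and leave the jars and everything else standing where they are.

Things in the scene. Friction and masses are not known exactly. Their poses are not given: they have to be found in the camera images.
- lid_a: loose white plastic screw lid of a culture jar, lying flat on the bench, top up: a disc 56 mm in diameter and 16 mm high, about 30 g, one of three alike; origin at the centre of its underside, z up
- lid_b: loose white plastic screw lid of a culture jar, lying flat on the bench, top up: a disc 56 mm in diameter and 16 mm high, about 30 g, one of three alike; origin at the centre of its underside, z up
- lid_c: loose white plastic screw lid of a culture jar, lying flat on the bench, top up: a disc 56 mm in diameter and 16 mm high, about 30 g, one of three alike; origin at the centre of its underside, z up
- lid_bay: Fixed lid bay: three steel walls 5 mm thick, 30 mm high, no floor (bare bench) and no wall or sill at the mouth. Inside 200 mm wide (its y), 140 mm deep (its x). Origin on the bench at the inside centre; +x points from mouth to back wall: mouth at x = -70 mm, back wall's inner face at +70 mm, side walls' at y = +-100 mm. Left of the lids, mouth facing world -y within 12 degrees
- vial: small amber jar with white cap, 32 mm diameter, 50 mm tall, stands among or beside the lids; leave it alone; origin at the centre of its underside
- stopper: black tapered rubber stopper, 34 mm diameter at the foot, 35 mm tall, stands upright among or beside the lids; leave it alone; origin at the centre of its underside
- reagent: small green jar with black cap, 34 mm diameter, 50 mm tall, stands among or beside the lids; leave it alone; origin at the centre of its underside
- dishes: stack of three culture dishes, 93 mm diameter, 45 mm tall, at the right side of the work; leave it alone; origin at the centre of its underside
- beaker: open glass beaker, about 70 mm diameter, 90 mm tall, at the right side of the bench; leave it alone; origin at the centre of its underside
Not all that is in view belongs to the job. What is shaped like the lid_b but brown or green is not meant.

How it is judged:
By the outcome, as a careful person would: the job done as asked, in the order asked, and still so for the second after the job is handed in, with the robot touching nothing.
It also fails if it takes over 72 s, if anything falls off the work surface, if the arm or the gripper's body presses on something with over 40 N, if the wrist force passes 120 N, or if a joint passes its speed limit or range.

### The arm

A 6-joint arm with a two-finger parallel gripper is mounted at the origin on the work surface. World frame = base frame: x ahead of the robot, y to its left, z up, the work surface at z = 0. Lengths are in m, angles in rad, forces in N, time in s.
With the tool pointing down it reaches from about 0.35 to 1 m from the base axis. Payload 7.1 kg.
Tool frame: the origin (TCP) lies where the fingers leave the gripper's body, on its centre line; the fingertips stand 73 mm ahead of it and the grasp point (between the pads) lies 54 mm ahead of it; z points along the fingers, y is the line along which they close (so a half turn about z gives the same grasp; the last joint's range is limited). The gripper opens to 85 mm and grips with 20 to 120 N. Pads are 22 mm wide; open, the fingers measure 114 mm over their backs; the gripper's body (76 mm by 85 mm) begins 54 mm behind the grasp point. The pads swing forward as they close: fully open they stand 13 mm farther back than shut.
Start: joints at [-1.357, 0.423, 1.63, -0, 1.089, -0.019], TCP at [0.144, -0.608, 0.304] pointing down, gripper open.
Joint ranges: [-3, 3], [-0.9, 2.11], [0.09, 2.58], [-1.31, 4.45], [0.11, 2.69], [-2.54, 2.54]. Speed limits (rad/s): [2.39, 2.39, 3.01, 3.14, 3.14, 3.14].

### API

Orientations are given as a unit quaternion [w, x, y, z].
In Python, from rig import monitor, optics, job gives the robot as it stands. The module is installed in compiled form; this text tells all that it offers.
- The arm moves only by the tool servo_tool, never from a script. Its argument "increments" is a list of rows, each an object with "hand": the finger opening in mm, from 0 to 85.4; "linear": the shift along the tool's x, y, z in mm, a list of three; "rot": the turn, a rotation vector about the tool's x, y, z in degrees, a list of three. A call has 1 to 8 rows; each row shifts and turns the commanded pose from where the row before left it, along the tool's axes as they then stand; what a row does not reach is not made up. A row lasts 1/10 s, in which the tool goes at most 50 mm and 8.59 degrees, less where a joint would pass 70% of its speed; a pose out of reach is approached as far as the arm can. A call with a gripper value outside its range is refused whole. The fingers move at their own pace and stop on an object; "grip_force" is the grip in N (left out, the last holds). Time passes only in rows, so rows that do not move let the fingers close. It gives the time, the measured TCP pose, the force, the opening and the grip force at its end, in the units of the state.
- monitor.sense(): the state, without advancing time (a new reading comes with each control period).
- optics.read_camera(name): name is "side" or "top" or "wrist"; returns a dict with "img" (384x512x3 uint8, red, green, blue), "depth" (384x512 float32, m along the optical axis (not along the pixel's ray), 0 where there is no reading), "intrinsics" (3x3 intrinsics, pixels), "k1" (the pictures are not rectified: a ray, as slopes to the right and down, at radius r is drawn at 1 + k1 r^2 times it, then the intrinsics apply), "R" (3x3) and "t" (3): a world point X has camera coordinates R X + t; the wrist camera has in their place "T_tool_cam" (4x4, takes a point from camera to tool coordinates, whose origin is the TCP and whose axes are the flange's). Camera axes: x right, y down, z forward; pixel columns grow to the right and rows downward; lengths in m; the calibration is good to about 2 mm. A picture is of the moment at which its call begins: read the wrist's pose just before it.
- job.finish_job(): hands the job in; it is judged then, once.
Trained networks look in the newest picture that a camera, given by its name, has taken for a name from the list of things; names that differ only in an ending like _2 or _b are one class to them, and where a whole thing is asked for, a point or a joint stands for the part that bears it (a point fixed in the world has none). Each returns a list of dicts, best first, with "conf" (0 to 1); they miss things now and then, are a little off and sometimes report something else, mostly with a low value. They report only what shows in the picture. A call takes as long as a camera call. They do not tell look-alikes from the thing itself.
- optics.outline_of(camera, name): "mask" (384x512 bool, what is visible of it) and "box" ([centre column, centre row, width, height] in pixels, round what is visible of it).
The state is a dict: "time_s": time; "q": joint angles; "dq": joint speeds; "joint_torque": joint torques, N m; "eef_pos": TCP position; "ee_rot": TCP orientation; "force": force on the tool from outside, world axes, zero at the start; "torque": the same for the moment, N m; "opening": finger opening in m; "grasp_force": force on a finger pad.
Only numpy, scipy, OpenCV 4.12 (cv2) and the standard library are available. Lean on these libraries where they do the work, as an engineer would, in place of code of your own. Each camera call takes 0.05 s, during which the arm holds its last target. There are 200 camera calls.

## Working session

There is one attempt and no reset: what is moved stays moved. The work goes in short steps, Python scripts to look and compute and a tool call to move; the robot and the scene stay as the last step left them, time stands still between calls to the robot, and variables do not carry over. Pictures are saved under pics/ and viewed, at most 10 in all, crops included, and the job is handed in when it is done.

Besides the shell and the picture viewer there is one more tool, called after "Call:" as name(argument=value, ...) on one line, values as JSON. servo_tool: Moves the arm, as the interface text tells. Its arguments: {"type":"object","properties":{"increments":{"type":"array","items":{"type":"object","properties":{"hand":{"type":"number"},"linear":{"type":"array","items":{"type":"number"}},"rot":{"type":"array","items":{"type":"number"}}}}},"grip_force":{"type":"number"}},"required":["increments"]}

```bash
mkdir -p pics; cat > h.py <<'E'
import numpy as np, cv2
from rig import monitor, optics, job
def world(c,uv,z=None):
    """pixels -> world; z given: intersect plane, else depth"""
    K=c["intrinsics"];k1=c["k1"];uv=np.atleast_2d(uv).astype(float)
    s=(uv-[K[0,2],K[1,2]])/[K[0,0],K[1,1]];p=s.copy()
    for _ in range(8): p=s/(1+k1*(p**2).sum(1,keepdims=True))
    d=np.c_[p,np.ones(len(p))]
    R=np.array(c["R"]);t=np.array(c["t"]);o=-R.T@t;dw=d@R
    if z is None:
        i=uv.round().astype(int);L=c["depth"][i[:,1],i[:,0]][:,None]
        return o+dw*L
    return o+dw*((z-o[2])/dw[:,2])[:,None]
E
python3 - <<'E'
from h import *
c=optics.read_camera("top")
s=optics.read_camera("side")
cv2.imwrite("pics/top0.png",c["img"][:,:,::-1]);cv2.imwrite("pics/side0.png",s["img"][:,:,::-1])
for n,z in [("lid_a",.016),("lid_bay",.03),("vial",.05),("stopper",.035),("reagent",.05),("dishes",.045),("beaker",.09)]:
  for o in optics.outline_of("top",n):
    m=o["mask"]; v,u=np.nonzero(m); 
    print(n,round(o["conf"],2),np.round(o["box"]),c["img"][m].mean(0).round(), world(c,o["box"][:2],z).round(4), m.sum())
st=monitor.sense();print(st["time_s"],st["eef_pos"],st["ee_rot"],st["opening"])
E
```

```text
lid_a 0.88 [244. 147.  19.  24.] [80. 52. 33.] [[ 0.7234 -0.0954  0.016 ]] 356
lid_a 0.81 [204. 192.  20.  19.] [138. 137. 135.] [[0.6003 0.0164 0.016 ]] 328
lid_a 0.79 [268. 180.  23.  16.] [140. 138. 135.] [[ 0.6309 -0.1593  0.016 ]] 323
lid_a 0.57 [196. 258.  24.  24.] [ 41. 107.  58.] [[0.4222 0.0398 0.016 ]] 364
lid_a 0.53 [247. 234.  17.  24.] [138. 137. 136.] [[ 0.4827 -0.0991  0.016 ]] 348
lid_bay 0.79 [111. 195.  59.  93.] [90. 92. 95.] [[0.5969 0.2704 0.03  ]] 819
vial 0.62 [323. 201.  18.  12.] [128. 124. 119.] [[ 0.5679 -0.3043  0.05  ]] 137
stopper 0.47 [199. 146.  10.  13.] [20. 21. 21.] [[0.7257 0.0262 0.035 ]] 114
stopper 0.46 [202. 193.  21.  19.] [140. 139. 137.] [[0.5951 0.0188 0.035 ]] 304
reagent 0.6 [280. 205.  15.   9.] [29. 32. 31.] [[ 0.5585 -0.1883  0.05  ]] 119
dishes 0.71 [364. 236.  36.  35.] [145. 144. 138.] [[ 0.4694 -0.4163  0.045 ]] 971
beaker 0.92 [391. 188.  31.  28.] [ 96.  99. 100.] [[ 0.5953 -0.4814  0.09  ]] 619
0.45 [ 0.14419681 -0.60810311  0.30387179] [-5.51292045e-05  9.93237325e-01  1.16101738e-01 -1.88455743e-06] 0.0855628988342616
```

View pics/top0.png

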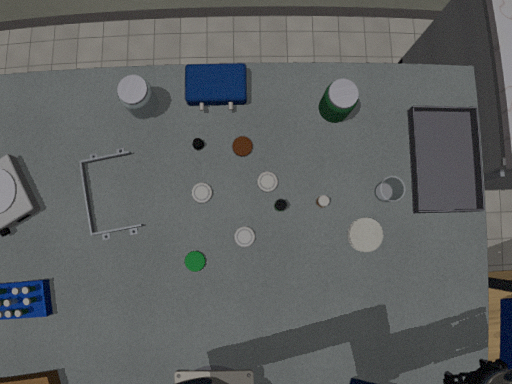

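The top view shows the white lids at about (202,192), (267,181) and (245,236). The brown and green decoys are at (242,146) and (195,261), and the bay is on the left at cols 82–143, rows 150–236. Next I'll refine the lid positions and the bay pose.

```bash
python3 - <<'E'
from h import *
c=optics.read_camera("top");g=cv2.cvtColor(c["img"],cv2.COLOR_RGB2GRAY)
for u,v in [(202,192),(267,181),(245,236),(281,205),(324,201),(198,144),(242,146),(195,261)]:
    w=c["img"][v-18:v+19,u-18:u+19].astype(int); bg=np.median(w.reshape(-1,3),0)
    m=(np.abs(w-bg).sum(2)>60).astype(np.uint8)
    if u in(202,267,245): m=(w.min(2)>bg.min()+22).astype(np.uint8)
    n,l,s,ce=cv2.connectedComponentsWithStats(m);k=1+np.argmax(s[1:,4])
    h=cv2.minEnclosingCircle(np.argwhere(l==k)[:,::-1].astype(np.float32))
    print((u,v),s[k],(ce[k]+[u-18,v-18]).round(1),"circ",np.round(np.array(h[0])+[u-18,v-18],1),round(h[1],1),world(c,np.array(h[0])+[u-18,v-18],.016).round(4))
o=optics.outline_of("top","lid_bay")[0]["mask"]
v,u=np.nonzero(o);P=world(c,np.c_[u,v]);k=(P[:,2]>.022)&(P[:,2]<.036);P=P[k];print(len(P),np.median(P[:,2]))
r=cv2.minAreaRect((P[:,:2]*1000).astype(np.float32));print(r,cv2.boxPoints(r).round())
b=cv2.resize(c["img"][120:260,70:310,::-1],None,fx=3.3,fy=3.3,interpolation=cv2.INTER_CUBIC);cv2.imwrite("pics/crop.png",b)
E
```

```text
(202, 192) [  8   9  19  19 260] [200.8 192.2] circ [201.  192.2] 9.7 [[0.6002 0.0235 0.016 ]]
(267, 181) [  9   9  19  19 267] [267. 181.] circ [267. 181.] 9.5 [[ 0.6276 -0.1579  0.016 ]]
(245, 236) [  7   9  21  20 304] [244.1 236.5] circ [244.  236.4] 10.1 [[ 0.4774 -0.0918  0.016 ]]
(281, 205) [ 11  12  16  13 159] [281.1 204.6] circ [281.5 205.5] 7.9 [[ 0.5595 -0.196   0.016 ]]
(324, 201) [ 10  12  15  13 117] [322.7 200.9] circ [323. 201.] 7.6 [[ 0.5695 -0.3108  0.016 ]]
(198, 144) [ 12  12  15  13 137] [198.4 143.8] circ [199.  143.8] 7.1 [[0.7349 0.0281 0.016 ]]
(242, 146) [  8   8  21  21 345] [242.3 146.1] circ [242.3 146. ] 10.5 [[ 0.7262 -0.092   0.016 ]]
(195, 261) [  7   7  23  22 370] [195.3 260.7] circ [195.2 260.9] 11.2 [[0.4131 0.0418 0.016 ]]
389 0.028723930055516433
((602.43212890625, 277.2777099609375), (212.6079864501953, 147.08477783203125), 9.316182136535645) [[486. 333.]
 [509. 187.]
 [719. 222.]
 [695. 367.]]
```

View pics/crop.png

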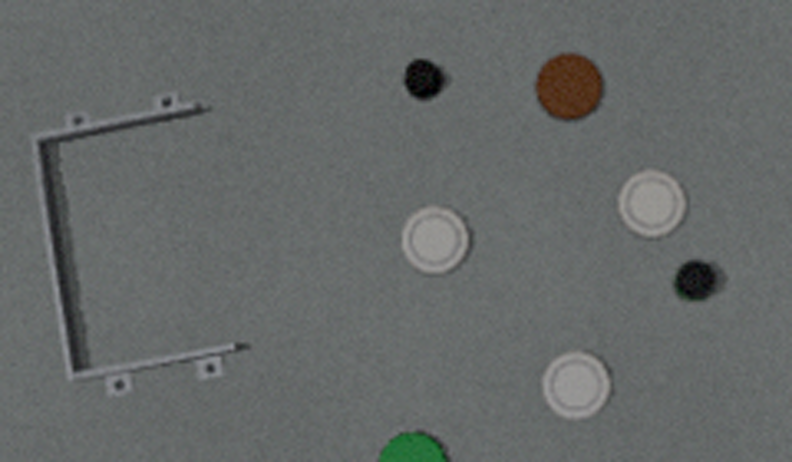

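Call:
servo_tool(increments=[{"hand":26,"linear":[0,-30,0],"rot":[0,0,-8]},{"hand":26,"linear":[0,-30,0],"rot":[0,0,-8]}])

```text
time_s: 0.75
eef_pos: [0.1265, -0.5505, 0.3037]
ee_rot: [0.0, 0.967, 0.256, 0.0]
force: [-1.2, 0.7, 0.2]
opening: 0.0594
grasp_force: 0.0
```

The bay is tilted about 9°, with its mouth centre near (0.614, 0.205) and its inside origin near (0.603, 0.274). The lids are at A (0.600, 0.022), B (0.626, −0.159) and C (0.477, −0.094). I'm moving to behind A.

Call:
servo_tool(increments=[{"hand":26,"linear":[42,-14,0],"rot":[0,0,-7.5]},{"hand":26,"linear":[43,-8,0],"rot":[0,0,-7.5]},{"hand":26,"linear":[44,-2,0],"rot":[0,0,-7.5]},{"hand":26,"linear":[44,4,0],"rot":[0,0,-7.5]},{"hand":26,"linear":[43,9,0],"rot":[0,0,-7.5]},{"hand":26,"linear":[41,15,0],"rot":[0,0,-7.5]},{"hand":26,"linear":[39,20,0],"rot":[0,0,-7.5]},{"hand":26,"linear":[36,25,0],"rot":[0,0,-7.5]}])

```text
time_s: 1.55
eef_pos: [0.3664, -0.2919, 0.3043]
ee_rot: [0.0, 0.709, 0.705, 0.0]
force: [-0.5, -0.8, -0.1]
opening: 0.0258
grasp_force: 0.0
```

Call:
servo_tool(increments=[{"hand":26,"linear":[36,33,0]},{"hand":26,"linear":[36,33,0]},{"hand":26,"linear":[36,33,20]},{"hand":26,"linear":[36,33,25]},{"hand":26,"linear":[36,33,25]},{"hand":26,"linear":[36,33,25]},{"hand":26,"linear":[36,33,25]},{"hand":26,"linear":[0,0,25]}])

```text
invalid input at $.increments[0]: expected keys hand, linear, rot
```

Call:
servo_tool(increments=[{"hand":26,"linear":[36,33,0],"rot":[0,0,0]},{"hand":26,"linear":[36,33,0],"rot":[0,0,0]},{"hand":26,"linear":[36,33,20],"rot":[0,0,0]},{"hand":26,"linear":[36,33,25],"rot":[0,0,0]},{"hand":26,"linear":[36,33,25],"rot":[0,0,0]},{"hand":26,"linear":[36,33,25],"rot":[0,0,0]},{"hand":26,"linear":[36,33,25],"rot":[0,0,0]},{"hand":26,"linear":[0,0,25],"rot":[0,0,0]}])

```text
time_s: 2.35
eef_pos: [0.5898, -0.055, 0.1686]
ee_rot: [0.002, 0.71, 0.704, 0.002]
force: [0.5, -0.2, -0.6]
opening: 0.0259
grasp_force: 0.0
```

Call:
servo_tool(increments=[{"hand":26,"linear":[0,0,0],"rot":[0,0,0]},{"hand":26,"linear":[0,0,0],"rot":[0,0,0]}])

```text
time_s: 2.55
eef_pos: [0.5852, -0.0586, 0.1687]
ee_rot: [-0.001, 0.711, 0.703, -0.001]
force: [0.1, -0.2, 0.2]
opening: 0.026
grasp_force: 0.0
```

```bash
python3 - <<'E'
from h import *
s=monitor.sense();print(s["time_s"],s["eef_pos"],s["ee_rot"],s["q"])
c=optics.read_camera("wrist");cv2.imwrite("pics/w1.png",c["img"][:,:,::-1]);print(np.round(c["T_tool_cam"],3))
E
```

```text
2.55 [ 0.5851504  -0.05858909  0.16872855] [-6.01319670e-04  7.11165938e-01  7.03023713e-01 -5.52596776e-04] [-1.19985134e-01  5.53087827e-01  1.79187818e+00 -1.64137892e-04
  7.98255760e-01 -1.08355564e-01]
[[ 0.001 -0.953 -0.303  0.077]
 [ 1.     0.001  0.    -0.   ]
 [-0.    -0.303  0.953 -0.069]
 [ 0.     0.     0.     1.   ]]
```

View pics/w1.png

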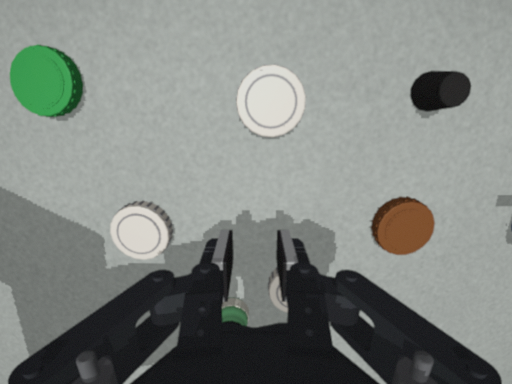

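The wrist view shows lid A at (271,101), lid C at (140,232), the green decoy at (42,80), the stopper at (442,90), and B and the reagent under the gripper. I'm working out the lid positions from this.

```bash
cat >> h.py <<'E'
from scipy.spatial.transform import Rotation as Rn
def wrist():
    s=monitor.sense();c=optics.read_camera("wrist")
    w,x,y,z=s["ee_rot"];T=np.eye(4);T[:3,:3]=Rn.from_quat([x,y,z,w]).as_matrix();T[:3,3]=s["eef_pos"]
    i=np.linalg.inv(T@c["T_tool_cam"]);c["R"]=i[:3,:3];c["t"]=i[:3,3];return c
E
python3 - <<'E'
from h import *
c=wrist();print(world(c,[(271,101),(136,231),(442,90)],.016).round(4))
E
```

```text
[[ 0.5995  0.0224  0.016 ]
 [ 0.4748 -0.0902  0.016 ]
 [ 0.7382  0.0315  0.016 ]]
```

Call:
servo_tool(increments=[{"hand":26,"linear":[5,5,15],"rot":[0,0,0]},{"hand":26,"linear":[5,5,20],"rot":[0,0,0]},{"hand":26,"linear":[5,5,20],"rot":[0,0,0]},{"hand":26,"linear":[0,0,15],"rot":[0,0,0]},{"hand":26,"linear":[0,0,10],"rot":[0,0,0]},{"hand":26,"linear":[0,0,5],"rot":[0,0,0]},{"hand":26,"linear":[0,0,0],"rot":[0,0,-0.7]}])

```text
time_s: 3.35
eef_pos: [0.6005, -0.0439, 0.0834]
ee_rot: [-0.0, 0.707, 0.707, -0.0]
force: [0.6, 0.1, 0.4]
opening: 0.0261
grasp_force: 0.0
```

Call:
servo_tool(increments=[{"hand":26,"linear":[0,0,4],"rot":[0,0,0]},{"hand":26,"linear":[0,0,3],"rot":[0,0,0]},{"hand":26,"linear":[5,0,0],"rot":[0,0,0]},{"hand":26,"linear":[8,0,0],"rot":[0,0,0]},{"hand":26,"linear":[8,0,0],"rot":[0,0,0]},{"hand":26,"linear":[8,0,0],"rot":[0,0,0]},{"hand":26,"linear":[8,0,0],"rot":[0,0,0]},{"hand":26,"linear":[8,0,0],"rot":[0,0,0]}])

```text
time_s: 4.15
eef_pos: [0.6008, 0.0023, 0.0769]
ee_rot: [0.0, 0.707, 0.707, 0.0]
force: [-0.1, -0.3, 0.3]
opening: 0.0263
grasp_force: 0.2
```

```bash
python3 - <<'E'
from h import *
c=wrist();cv2.imwrite("pics/w2.png",c["img"][:,:,::-1])
E
```

```text
(no output)
```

View pics/w2.png

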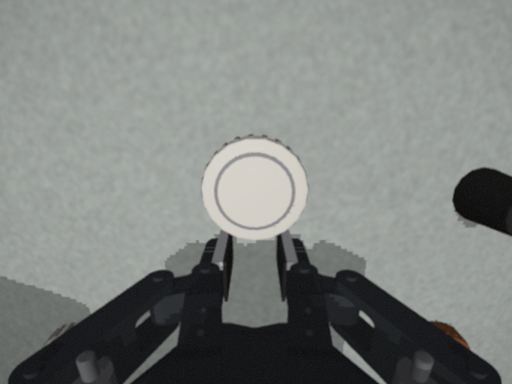

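Lid A at (255,188) sits cradled between the two fingertips, so I'm pushing on.

Call:
servo_tool(increments=[{"hand":26,"linear":[13,0,0],"rot":[0,0,0]},{"hand":26,"linear":[13,0,0],"rot":[0,0,0]},{"hand":26,"linear":[14,0,0],"rot":[0,0,0]},{"hand":26,"linear":[14,0,0],"rot":[0,0,0]},{"hand":26,"linear":[14,0,0],"rot":[0,0,0]},{"hand":26,"linear":[14,0,0],"rot":[0,0,0]},{"hand":26,"linear":[14,0,0],"rot":[0,0,0]},{"hand":26,"linear":[14,0,0],"rot":[0,0,0]}])

```text
time_s: 5.0
eef_pos: [0.6007, 0.1126, 0.0769]
ee_rot: [0.0, 0.707, 0.707, 0.0]
force: [0.0, -0.2, 1.4]
opening: 0.0261
grasp_force: 0.2
```

Call:
servo_tool(increments=[{"hand":26,"linear":[14,0,0],"rot":[0,0,0]},{"hand":26,"linear":[14,0,0],"rot":[0,0,0]},{"hand":26,"linear":[14,0,0],"rot":[0,0,0]},{"hand":26,"linear":[14,0,0],"rot":[0,0,0]},{"hand":26,"linear":[14,0,0],"rot":[0,0,0]},{"hand":26,"linear":[14,0,0],"rot":[0,0,0]},{"hand":26,"linear":[14,0,0],"rot":[0,0,0]},{"hand":26,"linear":[14,0,0],"rot":[0,0,0]}])

```text
time_s: 5.8
eef_pos: [0.6006, 0.2245, 0.0768]
ee_rot: [0.0, 0.707, 0.707, -0.0]
force: [0.6, -0.4, 0.2]
opening: 0.026
grasp_force: 0.2
```

Call:
servo_tool(increments=[{"hand":26,"linear":[11,0,0],"rot":[0,0,0]},{"hand":26,"linear":[9,0,0],"rot":[0,0,0]},{"hand":26,"linear":[6,0,0],"rot":[0,0,0]},{"hand":26,"linear":[3,0,0],"rot":[0,0,0]},{"hand":26,"linear":[0,0,0],"rot":[0,0,0]},{"hand":26,"linear":[-15,0,0],"rot":[0,0,0]},{"hand":26,"linear":[-25,0,-15],"rot":[0,0,0]},{"hand":26,"linear":[-25,0,-40],"rot":[0,0,0]}])

```text
time_s: 6.6
eef_pos: [0.5981, 0.1848, 0.1289]
ee_rot: [-0.002, 0.707, 0.707, -0.003]
force: [0.4, 1.3, 0.1]
opening: 0.0261
grasp_force: 0.0
```

```bash
python3 - <<'E'
from h import *
print(monitor.sense()["eef_pos"])
c=wrist();cv2.imwrite("pics/w3.png",c["img"][:,:,::-1])
for o in optics.outline_of("wrist","lid_a"): print(o["conf"],o["box"],world(c,o["box"][:2],.016).round(4))
E
```

```text
[0.59811943 0.18483356 0.12889064]
0.95 [55.8, 331.3, 44.2, 33.4] [[0.4138 0.0675 0.016 ]]
0.7 [258.3, 64.3, 88.2, 97.9] [[0.5992 0.2874 0.016 ]]
```

View pics/w3.png

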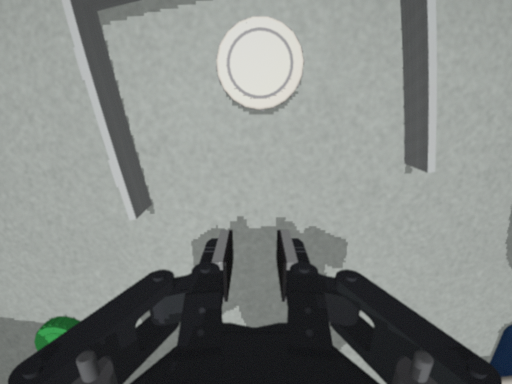

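Lid A is in the bay at about (0.599, 0.288); pixel (260,63) is well inside the walls. B lies close to the reagent jar, so I'm checking how wide the finger linkage is at jar height.

```bash
python3 - <<'E'
from h import *
c=wrist();T=c["T_tool_cam"];c["R"]=np.linalg.inv(T)[:3,:3];c["t"]=np.linalg.inv(T)[:3,3]
v,u=np.mgrid[180:384:2,0:512:2];uv=np.c_[u.ravel(),v.ravel()]
P=world(c,uv)[c["depth"][uv[:,1],uv[:,0]]>0]
for a in range(-30,90,10):
    q=P[(P[:,2]>=a)&0|(P[:,2]*1000>=a)&(P[:,2]*1000<a+10)&(abs(P[:,1])<.09)]
    if len(q): print(a,len(q),(1000*q.min(0)).round(),(1000*q.max(0)).round())
t=optics.read_camera("top")
for n,z in [("reagent",.05),("lid_a",.016)]:
  for o in optics.outline_of("top",n): print(n,o["conf"],o["box"],world(t,o["box"][:2],z).round(4))
print(world(t,[(267.6,181.5)],.016))
E
```

```text
-30 26015 [  22. -215.  136.] [  22. -213.  136.]
-20 26015 [  22. -215.  136.] [  22. -213.  136.]
-10 26015 [  22. -215.  136.] [  22. -213.  136.]
0 26015 [  22. -215.  136.] [  22. -213.  136.]
10 26015 [  22. -215.  136.] [  22. -213.  136.]
20 26015 [  22. -215.  136.] [  22. -213.  136.]
30 26015 [  22. -215.  136.] [  22. -213.  136.]
40 26015 [  22. -215.  136.] [  22. -213.  136.]
50 26015 [  22. -215.  136.] [  22. -213.  136.]
60 26015 [  22. -215.  136.] [  22. -213.  136.]
70 26015 [  22. -215.  136.] [  22. -213.  136.]
80 26015 [  22. -215.  136.] [  22. -215.  136.]
reagent 0.5 [279.2, 205.2, 15.6, 3.9] [[ 0.5582 -0.1874  0.05  ]]
lid_a 0.6 [269.0, 181.4, 22.3, 20.9] [[ 0.6264 -0.1634  0.016 ]]
lid_a 0.58 [194.8, 260.2, 24.2, 21.6] [[0.4152 0.0429 0.016 ]]
lid_a 0.53 [243.4, 146.6, 22.9, 22.1] [[ 0.7246 -0.0949  0.016 ]]
[[ 0.62621154 -0.15951219  0.016     ]]
```

```bash
python3 - <<'E'
from h import *
c=wrist();T=c["T_tool_cam"];i=np.linalg.inv(T);c["R"]=i[:3,:3];c["t"]=i[:3,3]
v,u=np.mgrid[180:384:2,0:512:2];uv=np.c_[u.ravel(),v.ravel()]
P=1000*world(c,uv)[c["depth"][uv[:,1],uv[:,0]]>0]
for a in range(-30,90,10):
    q=P[(P[:,2]>=a)&(P[:,2]<a+10)&(abs(P[:,1])<90)]
    if len(q): print(a,len(q),q.min(0).round(),q.max(0).round())
E
```

```text
-30 1193 [  7. -66. -28.] [ 20.  66. -20.]
-20 2667 [ -3. -66. -20.] [ 19.  65. -10.]
-10 2105 [-13. -62. -10.] [17. 61. -0.]
0 1184 [-14. -55.   0.] [17. 55. 10.]
10 1285 [-13. -52.  10.] [15. 51. 20.]
20 543 [-13. -47.  20.] [13. 46. 30.]
30 235 [-12. -33.  30.] [13. 34. 40.]
40 164 [-11. -27.  40.] [11. 27. 50.]
50 152 [-12. -27.  50.] [11. 26. 60.]
60 108 [-12. -27.  60.] [11. 26. 70.]
70 4 [  5. -13.  70.] [  9. -13.  72.]
```

Call:
servo_tool(increments=[{"hand":26,"linear":[-30,4,-35],"rot":[0,0,0]},{"hand":26,"linear":[-47,5,-10],"rot":[0,0,0]},{"hand":26,"linear":[-48,5,0],"rot":[0,0,0]},{"hand":26,"linear":[-48,5,0],"rot":[0,0,0]},{"hand":26,"linear":[-48,5,0],"rot":[0,0,0]},{"hand":26,"linear":[-48,5,0],"rot":[0,0,0]},{"hand":26,"linear":[-48,5,0],"rot":[0,0,0]},{"hand":26,"linear":[-48,5,0],"rot":[0,0,0]}])

```text
time_s: 7.75
eef_pos: [0.6395, -0.1789, 0.1754]
ee_rot: [-0.001, 0.707, 0.708, -0.0]
force: [0.8, 0.4, -0.1]
opening: 0.0258
grasp_force: 0.0
```

Call:
servo_tool(increments=[{"hand":26,"linear":[-30,2,0],"rot":[0,0,0]},{"hand":26,"linear":[0,0,0],"rot":[0,0,-5]},{"hand":26,"linear":[0,0,0],"rot":[0,0,-5]},{"hand":26,"linear":[0,0,0],"rot":[0,0,0]}])

```text
time_s: 8.15
eef_pos: [0.6415, -0.2074, 0.1753]
ee_rot: [-0.001, 0.642, 0.767, -0.0]
force: [0.0, 0.7, 0.3]
opening: 0.026
grasp_force: 0.0
```

```bash
python3 - <<'E'
from h import *
s=monitor.sense();print(s["time_s"],s["eef_pos"],s["ee_rot"])
c=wrist();cv2.imwrite("pics/w4.png",c["img"][:,:,::-1])
for n,z in [("reagent",.05),("lid_a",.016)]:
  for o in optics.outline_of("wrist",n): print(n,o["conf"],o["box"],world(c,o["box"][:2],z).round(4))
E
```

```text
8.15 [ 0.64152473 -0.20735149  0.17531858] [-1.06167792e-03  6.42180368e-01  7.66552739e-01 -3.82359006e-04]
reagent 0.88 [163.3, 169.6, 54.5, 51.4] [[ 0.5678 -0.1875  0.05  ]]
lid_a 0.92 [382.9, 78.7, 66.3, 75.1] [[ 0.7253 -0.0905  0.016 ]]
lid_a 0.81 [78.4, 31.9, 78.2, 63.7] [[ 0.4802 -0.0976  0.016 ]]
lid_a 0.68 [247.8, 139.6, 69.5, 63.3] [[ 0.6263 -0.1586  0.016 ]]
```

View pics/w4.png

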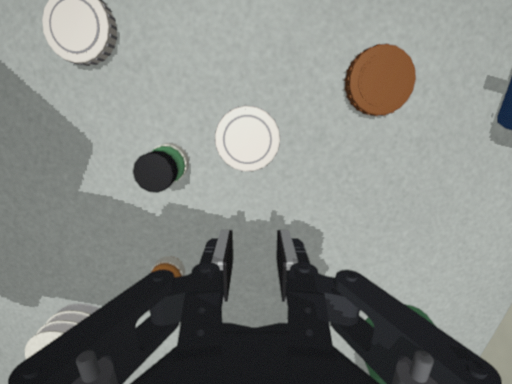

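The wrist view shows B at (247,138), straight ahead of the fingertips, with the reagent at (160,168) to the left. The linkage clears it, so I'm lowering behind B.

Call:
servo_tool(increments=[{"hand":26,"linear":[-6,-3,15],"rot":[0,0,0]},{"hand":26,"linear":[-6,-3,20],"rot":[0,0,0]},{"hand":26,"linear":[0,-1,25],"rot":[0,0,0]},{"hand":26,"linear":[0,0,20],"rot":[0,0,0]},{"hand":26,"linear":[0,0,12],"rot":[0,0,0]},{"hand":26,"linear":[0,0,5],"rot":[0,0,0]},{"hand":26,"linear":[0,0,0],"rot":[0,0,0]}])

```text
time_s: 9.0
eef_pos: [0.6369, -0.2205, 0.079]
ee_rot: [-0.001, 0.643, 0.766, -0.0]
force: [-0.2, -0.1, 1.0]
opening: 0.0261
grasp_force: 0.0
```

Call:
servo_tool(increments=[{"hand":26,"linear":[8,0,1],"rot":[0,0,0]},{"hand":26,"linear":[8,0,1],"rot":[0,0,0]},{"hand":26,"linear":[9,0,0],"rot":[0,0,0]},{"hand":26,"linear":[10,0,0],"rot":[0,0,0]},{"hand":26,"linear":[12,0,0],"rot":[0,0,0]},{"hand":26,"linear":[13,0,0],"rot":[0,0,0]},{"hand":26,"linear":[13,0,0],"rot":[0,0,0]},{"hand":26,"linear":[13,0,0],"rot":[0,0,0]}])

```text
time_s: 9.8
eef_pos: [0.622, -0.1347, 0.0779]
ee_rot: [0.0, 0.642, 0.766, 0.0]
force: [0.9, -0.8, 0.7]
opening: 0.0259
grasp_force: 0.4
```

Call:
servo_tool(increments=[{"hand":26,"linear":[12,0,0],"rot":[0,0,2]},{"hand":26,"linear":[12,0,0],"rot":[0,0,2.5]},{"hand":26,"linear":[12,0,0],"rot":[0,0,2.5]},{"hand":26,"linear":[12,0,0],"rot":[0,0,2.5]},{"hand":26,"linear":[12,0,0],"rot":[0,0,2.5]},{"hand":26,"linear":[12,0,0],"rot":[0,0,2.5]},{"hand":26,"linear":[12,0,0],"rot":[0,0,2.5]},{"hand":26,"linear":[12,0,0],"rot":[0,0,2]}])

```text
time_s: 10.6
eef_pos: [0.6189, -0.0393, 0.0778]
ee_rot: [-0.0, 0.761, 0.649, -0.0]
force: [0.2, -1.1, 0.5]
opening: 0.026
grasp_force: 0.4
```

```bash
python3 - <<'E'
from h import *
s=monitor.sense();print(s["time_s"],s["eef_pos"],s["ee_rot"],s["force"])
c=wrist()
for o in optics.outline_of("wrist","lid_a"): print(o["conf"],o["box"],c["img"][o["mask"]].mean(0).round(),world(c,o["box"][:2],.016).round(4))
E
```

```text
10.6 [ 0.61886202 -0.03930053  0.07778212] [-1.79557175e-04  7.60664000e-01  6.49145757e-01 -1.79381946e-04] [ 0.2094945  -1.09756507  0.52834867]
0.8 [58.5, 325.2, 73.6, 59.3] [126. 124. 119.] [[ 0.4841 -0.0746  0.016 ]]
0.64 [254.2, 186.8, 110.9, 102.5] [204. 201. 194.] [[ 0.6244 -0.002   0.016 ]]
```

Call:
servo_tool(increments=[{"hand":26,"linear":[13,0,0],"rot":[0,0,0]},{"hand":26,"linear":[14,0,0],"rot":[0,0,0]},{"hand":26,"linear":[14,0,0],"rot":[0,0,0]},{"hand":26,"linear":[14,0,0],"rot":[0,0,0]},{"hand":26,"linear":[14,0,0],"rot":[0,0,0]},{"hand":26,"linear":[14,0,0],"rot":[0,0,0]},{"hand":26,"linear":[14,0,0],"rot":[0,0,0]},{"hand":26,"linear":[14,0,0],"rot":[0,0,0]}])

```text
time_s: 11.5
eef_pos: [0.6367, 0.0704, 0.0778]
ee_rot: [-0.0, 0.76, 0.65, -0.0]
force: [-0.7, -0.9, -0.2]
opening: 0.0259
grasp_force: 0.1
```

Call:
servo_tool(increments=[{"hand":26,"linear":[14,0,0],"rot":[0,0,0]},{"hand":26,"linear":[14,0,0],"rot":[0,0,0]},{"hand":26,"linear":[14,0,0],"rot":[0,0,0]},{"hand":26,"linear":[14,0,0],"rot":[0,0,0]},{"hand":26,"linear":[14,0,0],"rot":[0,0,0]},{"hand":26,"linear":[14,0,0],"rot":[0,0,0]},{"hand":26,"linear":[14,0,0],"rot":[0,0,0]}])

```text
time_s: 12.2
eef_pos: [0.652, 0.1671, 0.0779]
ee_rot: [0.0, 0.76, 0.65, 0.0]
force: [0.1, -0.4, 0.0]
opening: 0.0261
grasp_force: 0.1
```

```bash
python3 - <<'E'
from h import *
s=monitor.sense();print(s["time_s"],s["eef_pos"],s["ee_rot"],s["force"])
c=wrist();cv2.imwrite("pics/w5.png",c["img"][:,:,::-1])
for o in optics.outline_of("wrist","lid_a"): print(o["conf"],o["box"],c["img"][o["mask"]].mean(0).round(),world(c,o["box"][:2],.016).round(4))
E
```

```text
12.2 [0.65199779 0.16713567 0.07785393] [2.88758368e-06 7.60190946e-01 6.49699719e-01 8.71132568e-07] [ 0.11534309 -0.42876607  0.0183261 ]
0.85 [103.2, 49.6, 126.9, 94.1] [189. 186. 179.] [[0.5999 0.2794 0.016 ]]
0.64 [256.6, 186.9, 114.9, 101.5] [204. 201. 194.] [[0.6587 0.2042 0.016 ]]
```

View pics/w5.png

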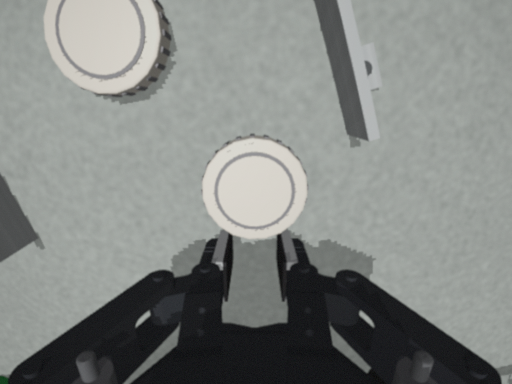

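B is at (255,187), entering between A at (103,45) and the side wall, whose foot is at (355,145). I'm straightening the heading a little and finishing this push.

Call:
servo_tool(increments=[{"hand":26,"linear":[12,0,0],"rot":[0,0,-1]},{"hand":26,"linear":[13,0,0],"rot":[0,0,-2]},{"hand":26,"linear":[13,0,0],"rot":[0,0,-2]},{"hand":26,"linear":[12,0,0],"rot":[0,0,-2]},{"hand":26,"linear":[10,0,0],"rot":[0,0,-1]},{"hand":26,"linear":[6,0,0],"rot":[0,0,0]},{"hand":26,"linear":[3,0,0],"rot":[0,0,0]},{"hand":26,"linear":[0,0,0],"rot":[0,0,0]}])

```text
time_s: 13.1
eef_pos: [0.6581, 0.2349, 0.0778]
ee_rot: [-0.0, 0.713, 0.701, -0.0]
force: [-0.5, 0.4, 0.2]
opening: 0.0259
grasp_force: 0.0
```

Call:
servo_tool(increments=[{"hand":26,"linear":[-15,0,0],"rot":[0,0,0]},{"hand":26,"linear":[-25,0,-15],"rot":[0,0,0]},{"hand":26,"linear":[-25,0,-40],"rot":[0,0,0]},{"hand":26,"linear":[-25,0,-40],"rot":[0,0,0]},{"hand":26,"linear":[0,0,0],"rot":[0,0,0]}])

```text
time_s: 13.6
eef_pos: [0.6595, 0.1408, 0.1786]
ee_rot: [0.003, 0.714, 0.7, 0.003]
force: [1.1, 0.2, -0.6]
opening: 0.0258
grasp_force: 0.0
```

```bash
python3 - <<'E'
from h import *
s=monitor.sense();print(s["time_s"],s["eef_pos"],s["ee_rot"],s["force"])
c=wrist();cv2.imwrite("pics/w6.png",c["img"][:,:,::-1])
for o in optics.outline_of("wrist","lid_a"): print(o["conf"],o["box"],c["img"][o["mask"]].mean(0).round(),world(c,o["box"][:2],.016).round(4))
E
```

```text
13.6 [0.65950048 0.14076022 0.17861849] [0.00267898 0.71433173 0.69979418 0.0033319 ] [ 1.10966018  0.23052173 -0.57610482]
0.91 [248.8, 40.3, 75.7, 77.2] [206. 206. 201.] [[0.6587 0.2686 0.016 ]]
0.81 [174.3, 29.7, 71.0, 57.8] [199. 198. 192.] [[0.6008 0.2779 0.016 ]]
0.74 [31.1, 279.9, 56.9, 50.6] [ 52. 129.  69.] [[0.42   0.0505 0.016 ]]
0.5 [129.8, 376.4, 15.0, 12.2] [111. 109. 105.] [[ 0.503  -0.0904  0.016 ]]
```

View pics/w6.png

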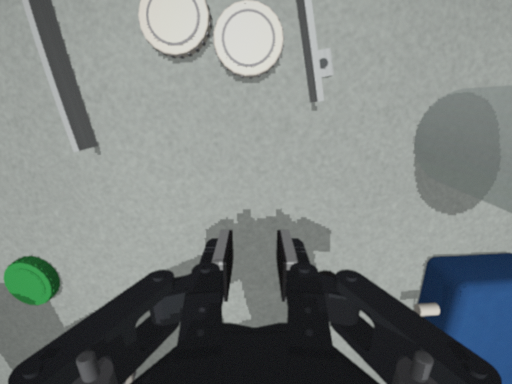

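B is in the bay at (248,38), beside A at (174,15). Now I'm going behind C.

Call:
servo_tool(increments=[{"hand":26,"linear":[-36,-26,0],"rot":[0,0,0]},{"hand":26,"linear":[-36,-26,0],"rot":[0,0,0]},{"hand":26,"linear":[-36,-26,0],"rot":[0,0,0]},{"hand":26,"linear":[-36,-26,0],"rot":[0,0,0]},{"hand":26,"linear":[-36,-26,0],"rot":[0,0,0]},{"hand":26,"linear":[-36,-26,0],"rot":[0,0,0]},{"hand":26,"linear":[-36,-26,0],"rot":[0,0,0]},{"hand":26,"linear":[-36,-26,0],"rot":[0,0,0]}])

```text
time_s: 14.5
eef_pos: [0.4418, -0.1405, 0.1717]
ee_rot: [-0.001, 0.713, 0.701, -0.001]
force: [0.3, -0.7, -0.3]
opening: 0.0259
grasp_force: 0.0
```

Call:
servo_tool(increments=[{"hand":26,"linear":[0,0,0],"rot":[0,0,8]},{"hand":26,"linear":[0,0,0],"rot":[0,0,8]},{"hand":26,"linear":[0,0,0],"rot":[0,0,8]},{"hand":26,"linear":[0,0,0],"rot":[0,0,0]}])

```text
time_s: 14.9
eef_pos: [0.4429, -0.1397, 0.1717]
ee_rot: [-0.001, 0.844, 0.537, -0.001]
force: [-0.9, 0.4, -0.3]
opening: 0.0262
grasp_force: 0.0
```

```bash
python3 - <<'E'
from h import *
s=monitor.sense();print(s["time_s"],s["eef_pos"],s["ee_rot"],s["force"])
c=wrist()
for o in optics.outline_of("wrist","lid_a"): print(o["conf"],o["box"],c["img"][o["mask"]].mean(0).round(),world(c,o["box"][:2],.016).round(4))
E
```

```text
14.9 [ 0.44291227 -0.13969281  0.17173887] [-9.78538548e-04  8.43591707e-01  5.36983691e-01 -7.68398609e-04] [-0.93504052  0.36451634 -0.27600296]
0.86 [118.7, 25.1, 76.5, 49.6] [ 66. 151.  85.] [[0.4073 0.0297 0.016 ]]
0.6 [266.4, 132.2, 67.5, 72.1] [218. 216. 209.] [[ 0.4756 -0.0923  0.016 ]]
0.49 [507.9, 18.8, 8.3, 37.6] [60. 43. 31.] [[ 0.6869 -0.0895  0.016 ]]
```

Call:
servo_tool(increments=[{"hand":26,"linear":[-3,5,15],"rot":[0,0,0]},{"hand":26,"linear":[-2,4.6,20],"rot":[0,0,0]},{"hand":26,"linear":[0,0,24],"rot":[0,0,0]},{"hand":26,"linear":[0,0,20],"rot":[0,0,0]},{"hand":26,"linear":[0,0,10],"rot":[0,0,0]},{"hand":26,"linear":[0,0,5],"rot":[0,0,0]},{"hand":26,"linear":[0,0,0],"rot":[0,0,0]}])

```text
time_s: 15.7
eef_pos: [0.4503, -0.1483, 0.0785]
ee_rot: [-0.0, 0.843, 0.538, -0.0]
force: [-0.4, 1.0, -0.1]
opening: 0.026
grasp_force: 0.0
```

Call:
servo_tool(increments=[{"hand":26,"linear":[8,0,0.5],"rot":[0,0,0]},{"hand":26,"linear":[8,0,0],"rot":[0,0,0]},{"hand":26,"linear":[9,0,0],"rot":[0,0,0]},{"hand":26,"linear":[10,0,0],"rot":[0,0,0]},{"hand":26,"linear":[12,0,0],"rot":[0,0,0]},{"hand":26,"linear":[13,0,0],"rot":[0,0,0]},{"hand":26,"linear":[14,0,0],"rot":[0,0,0]},{"hand":26,"linear":[14,0,0],"rot":[0,0,0]}])

```text
time_s: 16.5
eef_pos: [0.4881, -0.0674, 0.0784]
ee_rot: [-0.0, 0.843, 0.538, 0.0]
force: [-0.8, -0.5, 0.9]
opening: 0.0259
grasp_force: 0.5
```

Call:
servo_tool(increments=[{"hand":26,"linear":[14,0,0],"rot":[0,0,0]},{"hand":26,"linear":[14,0,0],"rot":[0,0,0]},{"hand":26,"linear":[14,0,0],"rot":[0,0,0]},{"hand":26,"linear":[14,0,0],"rot":[0,0,0]},{"hand":26,"linear":[14,0,0],"rot":[0,0,0]},{"hand":26,"linear":[14,0,0],"rot":[0,0,0]},{"hand":26,"linear":[14,0,0],"rot":[0,0,0]},{"hand":26,"linear":[14,0,0],"rot":[0,0,0]}])

```text
time_s: 17.3
eef_pos: [0.5353, 0.0339, 0.0783]
ee_rot: [-0.0, 0.843, 0.538, -0.0]
force: [0.2, -1.3, 1.0]
opening: 0.0259
grasp_force: 0.4
```

```bash
python3 - <<'E'
from h import *
s=monitor.sense();print(s["time_s"],s["eef_pos"],s["ee_rot"],s["force"])
c=wrist()
for o in optics.outline_of("wrist","lid_a"): print(o["conf"],o["box"],c["img"][o["mask"]].mean(0).round(),world(c,o["box"][:2],.016).round(4))
E
```

```text
17.3 [0.53531408 0.03394679 0.07831165] [-1.29486838e-05  8.43206343e-01  5.37590050e-01 -2.10095856e-05] [ 0.15383655 -1.25685218  1.0088418 ]
0.94 [255.0, 187.9, 111.4, 106.6] [204. 201. 194.] [[0.5512 0.0673 0.016 ]]
0.94 [76.2, 295.2, 89.7, 73.1] [ 50. 130.  68.] [[0.4226 0.0512 0.016 ]]
```

Call:
servo_tool(increments=[{"hand":26,"linear":[12,0,0],"rot":[0,0,0]},{"hand":26,"linear":[12,0,0],"rot":[0,0,-2]},{"hand":26,"linear":[11,0,0],"rot":[0,0,-3]},{"hand":26,"linear":[11,0,0],"rot":[0,0,-3.5]},{"hand":26,"linear":[11,0,0],"rot":[0,0,-3.5]},{"hand":26,"linear":[11,0,0],"rot":[0,0,-3.5]},{"hand":26,"linear":[11,0,0],"rot":[0,0,-3.5]},{"hand":26,"linear":[11,0,0],"rot":[0,0,-3.5]}])

```text
time_s: 18.2
eef_pos: [0.5619, 0.119, 0.0783]
ee_rot: [0.0, 0.721, 0.693, 0.0]
force: [0.2, -0.8, -0.3]
opening: 0.026
grasp_force: 0.1
```

```bash
python3 - <<'E'
from h import *
s=monitor.sense();print(s["time_s"],s["eef_pos"],s["ee_rot"],s["force"])
c=wrist();cv2.imwrite("pics/w7.png",c["img"][:,:,::-1])
for o in optics.outline_of("wrist","lid_a"): print(o["conf"],o["box"],c["img"][o["mask"]].mean(0).round(),world(c,o["box"][:2],.016).round(4))
E
```

```text
18.2 [0.56193132 0.11902623 0.07831504] [3.98760896e-05 7.20815353e-01 6.93127128e-01 1.00102845e-04] [ 0.1628818  -0.83055129 -0.30153493]
0.78 [43.0, 333.4, 76.1, 55.3] [ 46. 117.  61.] [[0.4181 0.0602 0.016 ]]
0.76 [254.0, 185.6, 104.8, 109.6] [204. 200. 194.] [[0.5629 0.1573 0.016 ]]
0.55 [442.1, 4.6, 44.9, 6.8] [73. 73. 71.] [[0.6499 0.2382 0.016 ]]
```

View pics/w7.png

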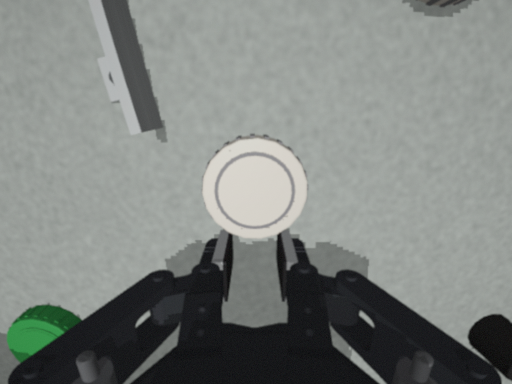

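Lid C at (254,186) is clear of the wall tip at (158,135). I'm turning the heading to match the bay and pushing it in.

Call:
servo_tool(increments=[{"hand":26,"linear":[9,0,0],"rot":[0,0,-4]},{"hand":26,"linear":[10,0,0],"rot":[0,0,-4]},{"hand":26,"linear":[11,0,0],"rot":[0,0,-3.5]},{"hand":26,"linear":[12,0,0],"rot":[0,0,0]},{"hand":26,"linear":[12,0,0],"rot":[0,0,0]},{"hand":26,"linear":[12,0,0],"rot":[0,0,0]},{"hand":26,"linear":[12,0,0],"rot":[0,0,0]},{"hand":26,"linear":[9,0,0],"rot":[0,0,0]}])

```text
time_s: 19.1
eef_pos: [0.5514, 0.2055, 0.0783]
ee_rot: [-0.0, 0.649, 0.761, 0.0]
force: [0.5, -0.1, -0.9]
opening: 0.0261
grasp_force: 0.1
```

```bash
python3 - <<'E'
from h import *
s=monitor.sense();print(s["time_s"],s["eef_pos"],s["ee_rot"],s["force"])
c=wrist()
for o in optics.outline_of("wrist","lid_a"): print(o["conf"],o["box"],c["img"][o["mask"]].mean(0).round(),world(c,o["box"][:2],.016).round(4))
E
```

```text
19.1 [0.55142566 0.20552904 0.07833813] [-5.57197657e-06  6.49191101e-01  7.60625344e-01  2.10716736e-05] [ 0.53699367 -0.06033851 -0.9258291 ]
0.97 [460.6, 164.8, 102.9, 100.4] [180. 177. 170.] [[0.6488 0.2714 0.016 ]]
0.9 [375.7, 114.0, 118.4, 120.4] [194. 191. 184.] [[0.5967 0.2879 0.016 ]]
0.84 [253.7, 185.3, 112.6, 104.8] [201. 198. 191.] [[0.5445 0.2434 0.016 ]]
0.2 [321.8, 138.1, 380.4, 276.1] [119. 121. 121.] [[0.5735 0.2724 0.016 ]]
```

Call:
servo_tool(increments=[{"hand":26,"linear":[7,0,0],"rot":[0,0,0]},{"hand":26,"linear":[4,0,0],"rot":[0,0,0]},{"hand":26,"linear":[0,0,0],"rot":[0,0,0]},{"hand":26,"linear":[-15,0,0],"rot":[0,0,0]},{"hand":26,"linear":[-25,0,-15],"rot":[0,0,0]},{"hand":26,"linear":[-30,0,-40],"rot":[0,0,0]},{"hand":26,"linear":[-35,0,-35],"rot":[0,0,0]},{"hand":26,"linear":[-40,0,-30],"rot":[0,0,0]}])

```text
time_s: 20.0
eef_pos: [0.5728, 0.0699, 0.2]
ee_rot: [0.0, 0.649, 0.761, 0.0]
force: [0.3, -0.5, -0.0]
opening: 0.0261
grasp_force: 0.0
```

Call:
servo_tool(increments=[{"hand":26,"linear":[-45,0,-20],"rot":[0,0,0]},{"hand":26,"linear":[-40,0,0],"rot":[0,0,0]},{"hand":26,"linear":[0,0,0],"rot":[0,0,0]},{"hand":26,"linear":[0,0,0],"rot":[0,0,0]}])

```text
time_s: 20.4
eef_pos: [0.5857, -0.0138, 0.2183]
ee_rot: [-0.0, 0.65, 0.76, -0.0]
force: [0.4, -0.4, -1.4]
opening: 0.0259
grasp_force: 0.0
```

```bash
python3 - <<'E'
from h import *
s=monitor.sense();print(s["time_s"],s["eef_pos"],s["force"])
c=optics.read_camera("top")
cv2.imwrite("pics/t2.png",cv2.resize(c["img"][110:280,70:340,::-1],None,fx=2.9,fy=2.9,interpolation=cv2.INTER_CUBIC))
for o in optics.outline_of("top","lid_a"):
  p=world(c,o["box"][:2],.016)[0]; d=p[:2]-[.603,.2737]
  print(round(o["conf"],2),c["img"][o["mask"]].mean(0).round(),p.round(4),"bay",(d@[-.16,.987]).round(4),(d@[.987,.16]).round(4))
E
```

```text
20.4 [ 0.58565162 -0.01382418  0.21832186] [ 0.43847659 -0.38981362 -1.35795973]
0.81 [85. 52. 30.] [ 0.7246 -0.0949  0.016 ] bay -0.3832 0.061
0.76 [144. 143. 141.] [0.5493 0.2496 0.016 ] bay -0.0152 -0.0568
0.58 [144. 143. 140.] [0.6012 0.2849 0.016 ] bay 0.0113 0.0
```

View pics/t2.png

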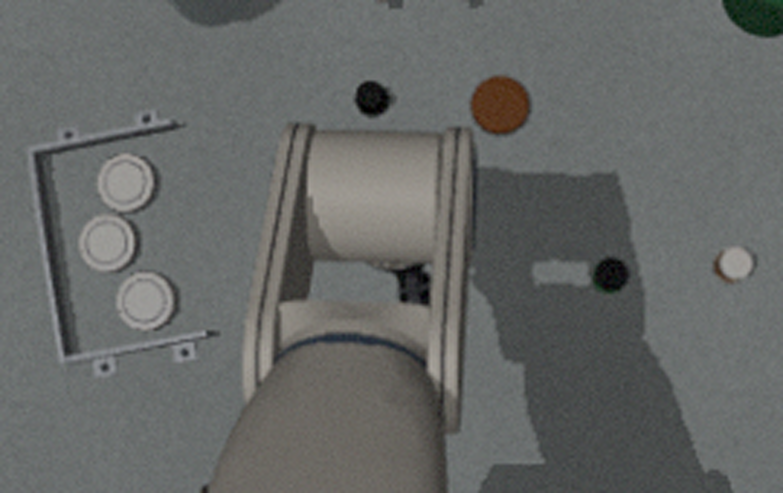

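All three lids, at crop pixels (126,183), (107,243) and (145,300), lie flat and well inside the mouth. The other things in this crop are in place, and the arm is clear of everything.

```bash
python3 -c "
from rig import job;print(job.finish_job())"
```

```text
the job is handed in; nothing more can be done
None
```

All three white lids were slid flat into the lid bay and are fully inside its mouth, no other object was moved as far as the pictures show, and the job was handed in at about 20 s of the 72 s allowed; the hand-in returned no verdict.

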